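# Put the hardness reference blocks back in their cases

## Robot

A 6-joint arm with a two-finger parallel gripper is mounted at the origin on the work surface. World frame = base frame: x ahead of the robot, y to its left, z up, the work surface at z = 0. Lengths are in m, angles in rad, forces in N, time in s.
With the tool pointing down it reaches from about 0.4 to 0.825 m from the base axis. Payload 7 kg.
Tool frame: the origin (TCP) lies at the very end of the fingers, on their centre line; the grasp point (between the pads) lies arm.grip_point_offset behind it (arm.grip_point_offset is the distance from the TCP to the grasp point, in m); z points along the fingers, y is the line along which they close (so a half turn about z gives the same grasp; the last joint's range is limited). The gripper opens to 88 mm and grips with 3 to 60 N. Pads are 19 mm wide; open, the fingers measure 130 mm over their backs; the gripper's body (78 mm by 193 mm) begins 47 mm behind the grasp point.
Start: joints at [1.408, 0.359, 0.012, 0, -1.224, -0.288], TCP at [0.294, 0.608, 0.227] pointing down, gripper open.
Joint ranges: [-3.07, 3.07], [-1.43, 2.12], [-1.02, 1.25], [-3.03, 1.67], [-3.05, -0], [-3.03, 3.03]. Speed limits (rad/s): [2.39, 2.39, 3.01, 3.14, 3.14, 3.14].

## Interface

Orientations are given as [roll, pitch, yaw] about the fixed x, y, z axes, in that order (R = Rz(yaw) Ry(pitch) Rx(roll)).
In Python, from station import arm gives the robot as it stands.
- The arm moves only by the shell command python3 -m crank 'ROWS' [OPENING] [FORCE]. ROWS is JSON, a list of rows, each an object of numbers: "dx", "dy", "dz": the shift along the tool's x, y, z in cm; "wx", "wy", "wz": the turn, a rotation vector about the tool's x, y, z in degrees. A call has exactly 10 rows; each row is the pose to reach, as a shift and turn from the pose commanded when the call began, along the tool's axes at that moment; what a row does not reach only later rows make up. A row lasts 1/8 s, in which the tool goes at most 62.5 mm and 10.7 degrees, less where a joint would pass 70% of its speed; a pose out of reach is approached as far as the arm can. A call with a gripper value outside its range is refused whole. OPENING is the finger opening in cm, from 0 to 8.76, set as the call begins (- or left out, the last holds). The fingers move at their own pace and stop on an object; FORCE is the grip in N (left out, the last holds). Time passes only in rows, so rows that repeat a pose let the fingers close, or fill a call up. It gives the time, the measured TCP pose, the force, the opening and the grip force at its end, in the units of the state.
- arm.get_state(): the state, without advancing time (a new reading comes with each control period).
- arm.grab_frame(name): name is "scene" or "top" or "wrist"; returns the picture (384x512x3 uint8, red, green, blue); there is no depth.
- arm.calibration(name): a dict with "fx", "fy", "cx", "cy" (pixels), "world_from_camera" (4x4, takes a point from camera to world coordinates). Camera axes: x right, y down, z forward; pixel columns grow to the right and rows downward; lengths in m; the calibration is good to about 2 mm. A picture is of the moment at which its call begins: read the wrist's pose just before it. calibration takes no time and is no camera call; for the wrist camera it gives the pose at the moment of the call.
- arm.job_done(): hands the job in; it is judged then, once.
Trained networks look in the newest picture that a camera, given by its name, has taken for a name from the list of things; names that differ only in an ending like _2 or _b are one class to them, and where a whole thing is asked for, a point or a joint stands for the part that bears it (a point fixed in the world has none). Each returns a list of dicts, best first, with "confidence" (0 to 1); they miss things now and then, are a little off and sometimes report something else, mostly with a low value. They report only what shows in the picture. A call takes as long as a camera call. They do not tell look-alikes from the thing itself.
- arm.find_in(camera, query): "centre" ([x, y, z] in m, in world coordinates, good to about 4 mm: the middle of the surface that is visible of it).
- arm.masks_of(camera, query): "pixels" (384x512 bool, what is visible of it).
- arm.mark_of(camera, query): "centre" ([x, y, z] in m, in world coordinates, good to about 4 mm: a listed point, or the origin of a listed thing).
The state is a dict: "t": time; "q": joint angles; "qd": joint speeds; "joint_efforts": joint torques, N m; "eef_pos": TCP position; "ee_rot": TCP orientation; "force": force on the tool from outside, world axes, zero at the start; "moment": the same for the moment, N m; "width": finger opening in m; "gripper_force": force on a finger pad.
Only numpy, scipy, OpenCV 4.12 (cv2) and the standard library are available. Lean on these libraries where they do the work, as an engineer would, in place of code of your own. Each camera call takes 0.05 s, during which the arm holds its last target. There are 200 camera calls.

## Task

The check of the hardness tester is finished: put the four bright steel reference blocks (large round, small round, square, oblong) back, each into the open wooden case whose recess has its shape and size, lying flat on the recess floor with the test face up. Set them down gently, do not drop them, and do not disturb the two black specimen mounts that stand among them.

Things in the scene. Friction and masses are not known exactly. Their poses are not given: they have to be found in the camera images.
- round_large: Bright steel hardness reference block, a disc 60 mm in diameter, 16 mm thick, about 0.36 kg, no hole, loose; lies on the bench with its indented test face up. Origin at the centre of its underside, z up through the test face (16 mm above). The large one of the two round blocks.
- round_small: Bright steel hardness reference block, a disc 40 mm in diameter, 16 mm thick, about 0.16 kg, loose; lies on the bench with its indented test face up. Origin at the centre of its underside, z up through the test face (16 mm above). The small one of the two round blocks.
- square_block: Bright steel hardness reference block, 50 x 50 mm, 16 mm thick, about 0.31 kg, loose; lies on the bench with its indented test face up. Origin at the centre of its underside, z up through the test face (16 mm above). Its sides lie along its x and y.
- oblong_block: Bright steel hardness reference block, 44 mm (along its x) by 84 mm (along its y), 16 mm thick, about 0.46 kg, loose; lies on the bench with its indented test face up. Origin at the centre of its underside, z up through the test face (16 mm above). The only long one.
- case_round_large: Wooden case bottom, lid off, fixed, 100 x 120 x 20 mm (x, y, z), with a round recess 76 mm in diameter central in its top, 5 mm deep, lined with felt: recess floor 15 mm, surrounding top and rim 20 mm above the bench. Origin: centre of its underside. The four cases stand in a row in any order, alike but for the recess. Belongs to the large round block.
- case_round_small: Wooden case bottom, lid off, fixed, 100 x 120 x 20 mm (x, y, z), with a round recess 56 mm in diameter central in its top, 5 mm deep, lined with felt: recess floor 15 mm, surrounding top and rim 20 mm above the bench. Origin: centre of its underside. The four cases stand in a row in any order, alike but for the recess. Belongs to the small round block.
- case_square: Wooden case bottom, lid off, fixed, 100 x 120 x 20 mm (x, y, z), with a square recess 66 x 66 mm along its x, y central in its top, 5 mm deep, lined with felt: recess floor 15 mm, surrounding top and rim 20 mm above the bench. Origin: centre of its underside. The four cases stand in a row in any order, alike but for the recess. Belongs to the square block.
- case_oblong: Wooden case bottom, lid off, fixed, 100 x 120 x 20 mm (x, y, z), with an oblong recess 60 mm (along the case's x) by 100 mm (along its y) central in its top, 5 mm deep, lined with felt: recess floor 15 mm, surrounding top and rim 20 mm above the bench. Origin: centre of its underside. The four cases stand in a row in any order, alike but for the recess. Belongs to the oblong block.
- mount_gear: Specimen mount, a loose black resin cylinder 30 mm in diameter and 19.5 mm high with a rectangular steel section in its top. Stands among the blocks; not to be disturbed. Origin at the centre of its underside.
- mount_bar: Specimen mount, a loose black resin cylinder 30 mm in diameter and 19.5 mm high with a round steel section in its top. Stands among the blocks; not to be disturbed. Origin at the centre of its underside.
Not all that is in view belongs to the job. Leave any orange or red look-alike of the square_block alone.

How it is judged:
By the outcome, as a careful person would: the job done as asked, in the order asked, and still so for the second after the job is handed in, with the robot touching nothing.
It also fails if it takes over 104 s, if anything falls off the work surface, if the arm or the gripper's body presses on something with over 40 N, if the wrist force passes 120 N, or if a joint passes its speed limit or range.

## Working session

There is one attempt and no reset: what is moved stays moved. The work goes in short steps, Python scripts to look and compute and a shell command to move; the robot and the scene stay as the last step left them, time stands still between calls to the robot, and variables do not carry over. Pictures are saved under pics/ and viewed, at most 14 in all, crops included, and the job is handed in when it is done.

```bash
mkdir -p pics; ls
python3 - <<'E'
from station import arm
import cv2,numpy as np
s=arm.get_state();print(s['t'],s['eef_pos'],s['ee_rot'],s['width'],arm.grip_point_offset)
for c in ['top','scene']:
    f=arm.grab_frame(c);cv2.imwrite(f'pics/{c}0.png',f[:,:,::-1])
    k=arm.calibration(c);print(c,k['fx'],k['cx'],k['cy'],np.round(k['world_from_camera'],3).tolist())
    for q in ['round_large','round_small','square_block','oblong_block','case_round_large','case_round_small','case_square','case_oblong','mount_gear','mount_bar']:
        print(q,[(np.round(d['centre'],3).tolist(),round(d['confidence'],2)) for d in arm.find_in(c,q)[:3]])
E
```

```text
pics
0.0 [0.29393356 0.60713026 0.22564711] [ 3.14000060e+00 -1.65113863e-04 -4.50931278e-01] 0.0874924699023103 0.0188
top 375.9027721788387 254.8170029333451 191.26203279559212 [[-0.015, -0.977, 0.214, 0.289], [-1.0, 0.014, -0.006, 0.032], [0.003, -0.214, -0.977, 1.007], [0.0, 0.0, 0.0, 1.0]]
round_large [([0.432, -0.122, 0.018], 0.7)]
round_small [([0.492, 0.236, 0.012], 0.7)]
square_block [([0.427, 0.354, 0.013], 0.88), ([0.32, 0.323, 0.014], 0.83), ([0.327, 0.438, 0.018], 0.79)]
oblong_block [([0.499, 0.002, 0.013], 0.73)]
case_round_large [([0.657, 0.086, 0.018], 0.93)]
case_round_small [([0.651, -0.075, 0.02], 0.87), ([0.496, 0.004, 0.011], 0.53)]
case_square [([0.641, 0.237, 0.019], 0.87)]
case_oblong [([0.635, -0.237, 0.017], 0.56)]
mount_gear [([0.428, 0.121, 0.015], 0.56)]
mount_bar [([0.505, -0.221, 0.018], 0.44)]
scene 355.27497248537725 255.51456435470007 190.7595211840773 [[0.785, 0.445, -0.431, 0.922], [0.62, -0.557, 0.553, -0.531], [0.006, -0.701, -0.713, 0.76], [0.0, 0.0, 0.0, 1.0]]
round_large [([0.435, -0.127, 0.018], 0.63)]
round_small [([0.497, 0.226, 0.014], 0.53)]
square_block [([0.581, 0.358, 0.019], 0.61), ([0.433, 0.345, 0.013], 0.5)]
oblong_block []
case_round_large [([0.662, 0.075, 0.017], 0.59), ([0.498, 0.226, 0.017], 0.35)]
case_round_small []
case_square [([0.652, 0.227, 0.016], 0.77)]
case_oblong [([0.645, -0.244, 0.013], 0.66), ([0.499, -0.006, 0.014], 0.46)]
mount_gear [([0.432, 0.116, 0.018], 0.49)]
mount_bar [([0.504, -0.223, 0.024], 0.47)]
```

View pics/top0.png

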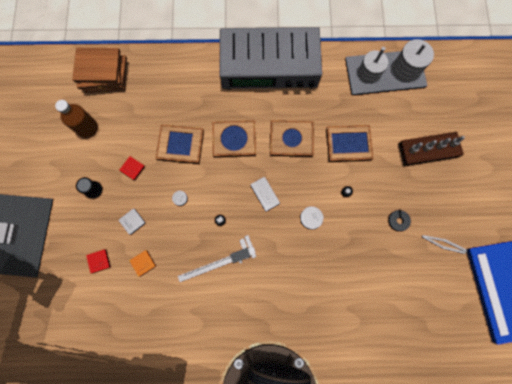

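View pics/scene0.png

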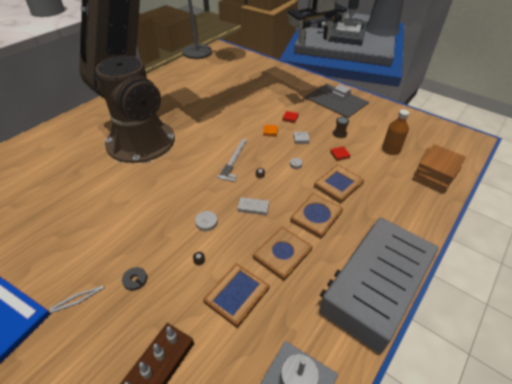

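The top picture shows these, by (col,row) pixel:
- **Cases:** square (180,143), large round (234,137), small round (292,137), oblong (349,142).
- **Blocks:** large round (312,217), small round (180,198), oblong (265,193).
- **Square candidates:** grey (132,221), orange (143,263), red (132,168) and red (98,261). The grey one fits, because it is the only bright steel one.
- **Mounts:** (220,220) and (347,191).

Next I'll rectify the picture and measure, and check the square block in one enlarged crop.

```bash
cat > h.py <<'E'
from station import arm
import cv2,numpy as np
from scipy.spatial.transform import Rotation as Ro
S=1000. # px/m
def rect(cam,f,z,x0,x1,y0,y1):
    """world-plane picture: col=(x-x0)*S, row=(y-y0)*S"""
    k=arm.calibration(cam);T=np.linalg.inv(k['world_from_camera'])
    K=np.array([[k['fx'],0,k['cx']],[0,k['fy'],k['cy']],[0,0,1]])
    H=K@np.c_[T[:3,0],T[:3,1],T[:3,2]*z+T[:3,3]]@np.array([[1/S,0,x0],[0,1/S,y0],[0,0,1]])
    return cv2.warpPerspective(f,H,(int((x1-x0)*S),int((y1-y0)*S)),flags=cv2.INTER_CUBIC|cv2.WARP_INVERSE_MAP)
def blob(cam,f,z,xy,kind,r=.075):
    x,y=xy;p=rect(cam,f,z,x-r,x+r,y-r,y+r)
    h=cv2.cvtColor(p,cv2.COLOR_RGB2HSV).astype(int)
    m=((h[...,1]<50)&(h[...,2]>140)) if kind=='steel' else ((p[...,2].astype(int)-p[...,0])>20)
    n,l,st,c=cv2.connectedComponentsWithStats(m.astype(np.uint8))
    i=1+np.argmin([np.hypot(*(c[j]-r*S))-.01*st[j,4] for j in range(1,n)])
    R=cv2.minAreaRect(np.argwhere(l==i)[:,::-1].astype(np.float32))
    return np.round([x-r+c[i][0]/S,y-r+c[i][1]/S],4),np.round(R[1],0),round(R[2],1),st[i,4]
def go(x,y,z,yawdeg):
    s=arm.get_state();R=Ro.from_euler('xyz',s['ee_rot'])
    d=R.inv().apply(np.array([x,y,z])-s['eef_pos'])*100
    w=min([(R.inv()*Ro.from_euler('xyz',[np.pi,0,np.deg2rad(yawdeg+a)])).as_rotvec(degrees=True) for a in(0,180)],key=lambda v:np.linalg.norm(v))
    print('d',d.round(2),'w',w.round(1),'q6',round(s['q'][5],2),'t',round(s['t'],2))
E
python3 - <<'E'
from h import *
F={c:cv2.imread(f'pics/{c}0.png')[:,:,::-1].copy() for c in('top','scene')}
B=dict(round_large=(.432,-.122),round_small=(.492,.232),square=(.428,.35),oblong=(.499,0))
C=dict(square=(.645,.234),round_large=(.658,.082),round_small=(.651,-.075),oblong=(.639,-.24))
for c in F:
    for n,p in B.items(): print(c,'block',n,*blob(c,F[c],.016,p,'steel'))
    for n,p in C.items(): print(c,'case',n,*blob(c,F[c],.015,p,'blue'))
t=F['top'];a=cv2.resize(t[150:290,75:275],None,fx=3.9,fy=3.9,interpolation=cv2.INTER_CUBIC)
cv2.imwrite('pics/crop.png',a[:,:,::-1])
E
```

```text
top block round_large [ 0.433  -0.1241] [59. 59.] 45.0 2847
top block round_small [0.4919 0.2292] [38. 38.] 45.0 1201
top block square [0.4307 0.3546] [50. 51.] 38.4 2494
top block oblong [ 0.4995 -0.001 ] [86. 46.] 28.4 3815
top case square [0.6466 0.2334] [62. 61.] 83.4 3731
top case round_large [0.6603 0.0824] [70. 70.] 90.0 3929
top case round_small [ 0.6587 -0.0794] [50. 50.] 90.0 2029
top case oblong [ 0.642  -0.2402] [55. 95.] 1.6 5242
scene block round_large [ 0.4323 -0.1232] [57. 56.] 90.0 2574
scene block round_small [0.4908 0.2302] [36. 34.] 33.7 1020
scene block square [0.4292 0.355 ] [50. 45.] 39.1 2152
scene block oblong [4.993e-01 1.000e-04] [83. 42.] 28.7 3429
scene case square [0.6429 0.237 ] [54. 58.] 83.7 3077
scene case round_large [0.6565 0.086 ] [68. 64.] 45.0 3499
scene case round_small [ 0.655  -0.0759] [46. 48.] 90.0 1832
scene case oblong [ 0.6384 -0.237 ] [55. 95.] 1.5 5153
```

View pics/crop.png

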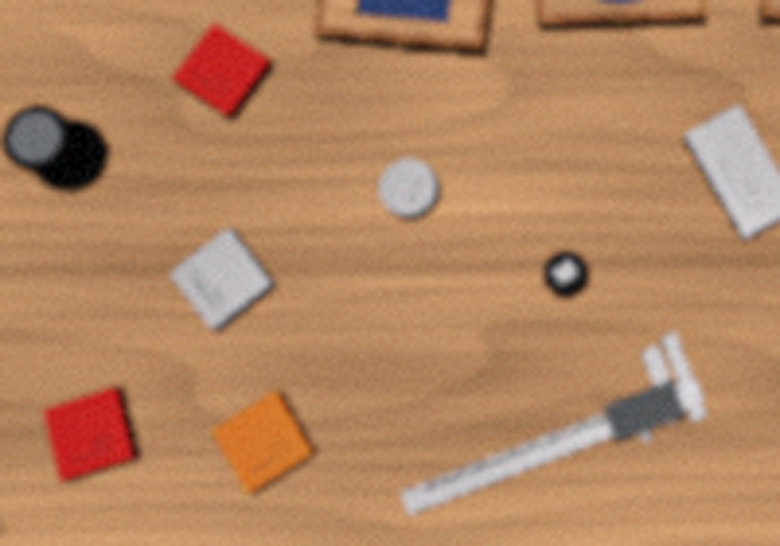

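The crop shows the steel square at crop (222,280), which is original (132,222). The look-alikes are one orange and two red, and the small round is at crop (409,188). Both cameras agree within 2 mm on the blocks. The recess centres are averaged between the two views.

```bash
python3 -c "
from h import *
go(.4327,-.1237,.08,-26)"
```

```text
d [44.34 59.78 14.65] w [-0.   0.   0.2] q6 -0.29 t 1.1
```

```bash
python3 -m crank '[{"dx":10,"dy":13,"dz":3},{"dx":44.3,"dy":59.8,"dz":10},{"dx":44.3,"dy":59.8,"dz":10},{"dx":44.3,"dy":59.8,"dz":10},{"dx":44.3,"dy":59.8,"dz":10},{"dx":44.3,"dy":59.8,"dz":10},{"dx":44.3,"dy":59.8,"dz":10},{"dx":44.3,"dy":59.8,"dz":10},{"dx":44.3,"dy":59.8,"dz":10},{"dx":44.3,"dy":59.8,"dz":10}]' 8.7 20; python3 -c "
from h import *
go(.4327,-.1237,.08,-26)"
```

```text
d [44.34 59.78 14.65] w [-0.   0.   0.2] q6 -0.29 t 1.1$[0]: bad value
```

```bash
python3 -m crank '[{"dx":10,"dy":13,"dz":3,"wx":0,"wy":0,"wz":0},{"dx":44.3,"dy":59.8,"dz":10,"wx":0,"wy":0,"wz":0},{"dx":44.3,"dy":59.8,"dz":10,"wx":0,"wy":0,"wz":0},{"dx":44.3,"dy":59.8,"dz":10,"wx":0,"wy":0,"wz":0},{"dx":44.3,"dy":59.8,"dz":10,"wx":0,"wy":0,"wz":0},{"dx":44.3,"dy":59.8,"dz":10,"wx":0,"wy":0,"wz":0},{"dx":44.3,"dy":59.8,"dz":10,"wx":0,"wy":0,"wz":0},{"dx":44.3,"dy":59.8,"dz":10,"wx":0,"wy":0,"wz":0},{"dx":44.3,"dy":59.8,"dz":10,"wx":0,"wy":0,"wz":0},{"dx":44.3,"dy":59.8,"dz":10,"wx":0,"wy":0,"wz":0}]' 8.7 20; python3 -c "
from h import *
go(.4327,-.1237,.08,-26)"
```

```text
t: 2.35
eef_pos: [0.4096, -0.0026, 0.1432]
ee_rot: [-3.14, -0.001, -0.45]
force: [1.2, -0.1, 1.2]
width: 0.0869
gripper_force: 0.0
d [7.33 9.91 6.32] w [-0.1 -0.1  0.2] q6 0.64 t 2.35
```

```bash
python3 -m crank '[{"dx":5,"dy":6.8,"dz":4,"wx":0,"wy":0,"wz":0},{"dx":7.3,"dy":9.9,"dz":6,"wx":0,"wy":0,"wz":0},{"dx":7.3,"dy":9.9,"dz":6,"wx":0,"wy":0,"wz":0},{"dx":7.3,"dy":9.9,"dz":6,"wx":0,"wy":0,"wz":0},{"dx":7.3,"dy":9.9,"dz":6,"wx":0,"wy":0,"wz":0},{"dx":7.3,"dy":9.9,"dz":6,"wx":0,"wy":0,"wz":0},{"dx":7.3,"dy":9.9,"dz":6,"wx":0,"wy":0,"wz":0},{"dx":7.3,"dy":9.9,"dz":6,"wx":0,"wy":0,"wz":0},{"dx":7.3,"dy":9.9,"dz":6,"wx":0,"wy":0,"wz":0},{"dx":7.3,"dy":9.9,"dz":6,"wx":0,"wy":0,"wz":0}]'
python3 - <<'E'
from h import *
go(.4327,-.1237,.0075,-26)
f=arm.grab_frame('wrist');cv2.imwrite('pics/w1.png',f[:,:,::-1])
print(blob('wrist',f,.016,(.4327,-.1237),'steel'))
E
```

```text
t: 3.6
eef_pos: [0.4319, -0.1218, 0.0828]
ee_rot: [3.142, -0.0, -0.451]
force: [0.4, -0.3, -1.0]
width: 0.087
gripper_force: 0.0
d [0.16 0.13 7.53] w [ 0.  -0.   0.2] q6 0.95 t 3.6
(array([ 0.4236, -0.1483]), array([ 6., 15.]), 81.9, np.int32(64))
```

View pics/w1.png

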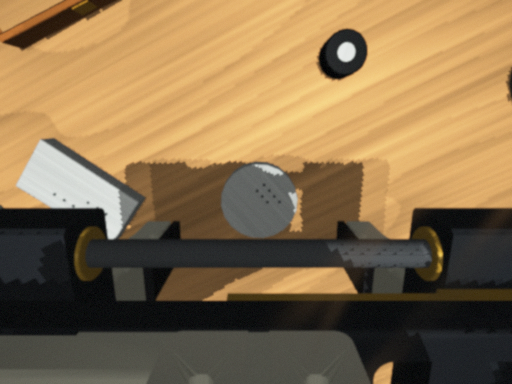

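The wrist view shows the large disc at (259,200), centred between the fingers, and the mount well clear at (344,53). I'll descend.

```bash
python3 -m crank '[{"dx":0.1,"dy":0.1,"dz":2.5,"wx":0,"wy":0,"wz":0},{"dx":0.16,"dy":0.13,"dz":4.5,"wx":0,"wy":0,"wz":0},{"dx":0.16,"dy":0.13,"dz":6,"wx":0,"wy":0,"wz":0},{"dx":0.16,"dy":0.13,"dz":7,"wx":0,"wy":0,"wz":0},{"dx":0.16,"dy":0.13,"dz":7.5,"wx":0,"wy":0,"wz":0},{"dx":0.16,"dy":0.13,"dz":7.5,"wx":0,"wy":0,"wz":0},{"dx":0.16,"dy":0.13,"dz":7.5,"wx":0,"wy":0,"wz":0},{"dx":0.16,"dy":0.13,"dz":7.5,"wx":0,"wy":0,"wz":0},{"dx":0.16,"dy":0.13,"dz":7.5,"wx":0,"wy":0,"wz":0},{"dx":0.16,"dy":0.13,"dz":7.5,"wx":0,"wy":0,"wz":0}]'
python3 -m crank '[{"dx":0,"dy":0,"dz":0,"wx":0,"wy":0,"wz":0},{"dx":0,"dy":0,"dz":0,"wx":0,"wy":0,"wz":0},{"dx":0,"dy":0,"dz":0,"wx":0,"wy":0,"wz":0},{"dx":0,"dy":0,"dz":0,"wx":0,"wy":0,"wz":0},{"dx":0,"dy":0,"dz":0,"wx":0,"wy":0,"wz":0},{"dx":0,"dy":0,"dz":0,"wx":0,"wy":0,"wz":0},{"dx":0,"dy":0,"dz":0,"wx":0,"wy":0,"wz":0},{"dx":0,"dy":0,"dz":0,"wx":0,"wy":0,"wz":0},{"dx":0,"dy":0,"dz":0,"wx":0,"wy":0,"wz":0},{"dx":0,"dy":0,"dz":0,"wx":0,"wy":0,"wz":0}]' 5 25; python3 -c "
from h import *
go(.6585,.084,.055,-26)"
```

```text
t: 4.9
eef_pos: [0.4328, -0.1237, 0.0079]
ee_rot: [-3.141, -0.0, -0.451]
force: [-0.2, -0.0, 0.0]
width: 0.0869
gripper_force: 0.0
t: 6.15
eef_pos: [0.4328, -0.1237, 0.0078]
ee_rot: [-3.142, -0.0, -0.451]
force: [2.3, 0.4, -2.0]
width: 0.0588
gripper_force: 25.0
d [ 11.27 -28.53  -4.72] w [-0.  -0.   0.2] q6 0.96 t 6.15
```

```bash
python3 -m crank '[{"dx":0,"dy":0,"dz":-2,"wx":0,"wy":0,"wz":0},{"dx":0.5,"dy":-1,"dz":-5,"wx":0,"wy":0,"wz":0},{"dx":2.2,"dy":-5.5,"dz":-5.2,"wx":0,"wy":0,"wz":0},{"dx":4.3,"dy":-11,"dz":-5.2,"wx":0,"wy":0,"wz":0},{"dx":6.6,"dy":-16.5,"dz":-5.2,"wx":0,"wy":0,"wz":0},{"dx":8.8,"dy":-22,"dz":-5.2,"wx":0,"wy":0,"wz":0},{"dx":10.5,"dy":-26.5,"dz":-5,"wx":0,"wy":0,"wz":0},{"dx":11.3,"dy":-28.5,"dz":-4.7,"wx":0,"wy":0,"wz":0},{"dx":11.3,"dy":-28.5,"dz":-4.7,"wx":0,"wy":0,"wz":0},{"dx":11.3,"dy":-28.5,"dz":-4.7,"wx":0,"wy":0,"wz":0}]'
python3 - <<'E'
from h import *
go(.6585,.084,.0235,-26)
f=arm.grab_frame('top');cv2.imwrite('pics/top1.png',f[:,:,::-1])
E
```

```text
t: 7.4
eef_pos: [0.6573, 0.083, 0.0539]
ee_rot: [3.14, 0.002, -0.451]
force: [-0.1, -0.0, -3.3]
width: 0.0592
gripper_force: 25.0
d [ 0.07 -0.15  3.03] w [0.1 0.1 0.1] q6 0.7 t 7.4
```

```bash
python3 -m crank '[{"dx":0.1,"dy":-0.15,"dz":0.8,"wx":0,"wy":0,"wz":0},{"dx":0.1,"dy":-0.15,"dz":1.6,"wx":0,"wy":0,"wz":0},{"dx":0.1,"dy":-0.15,"dz":2.2,"wx":0,"wy":0,"wz":0},{"dx":0.1,"dy":-0.15,"dz":2.5,"wx":0,"wy":0,"wz":0},{"dx":0.1,"dy":-0.15,"dz":2.7,"wx":0,"wy":0,"wz":0},{"dx":0.1,"dy":-0.15,"dz":2.8,"wx":0,"wy":0,"wz":0},{"dx":0.1,"dy":-0.15,"dz":2.9,"wx":0,"wy":0,"wz":0},{"dx":0.1,"dy":-0.15,"dz":3,"wx":0,"wy":0,"wz":0},{"dx":0.1,"dy":-0.15,"dz":3,"wx":0,"wy":0,"wz":0},{"dx":0.1,"dy":-0.15,"dz":3,"wx":0,"wy":0,"wz":0}]'
python3 - <<'E'
from h import *
go(.6585,.084,.0228,-26)
f=arm.grab_frame('wrist');cv2.imwrite('pics/w2.png',f[:,:,::-1])
E
```

```text
t: 8.7
eef_pos: [0.6602, 0.0845, 0.0248]
ee_rot: [3.142, -0.0, -0.451]
force: [0.2, 0.8, -4.0]
width: 0.0589
gripper_force: 25.0
d [-0.13  0.12  0.2 ] w [ 0.  -0.   0.2] q6 0.7 t 8.7
```

View pics/w2.png

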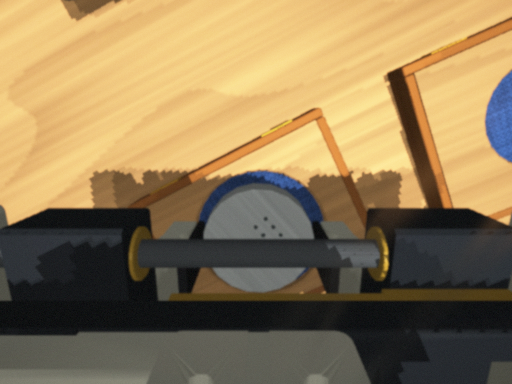

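The disc sits centred over the blue recess, with an even blue arc around (262,185). I'll lower the last 2 mm.

```bash
python3 -m crank '[{"dx":-0.05,"dy":0.05,"dz":0,"wx":0,"wy":0,"wz":0},{"dx":-0.13,"dy":0.1,"dz":0.05,"wx":0,"wy":0,"wz":0},{"dx":-0.13,"dy":0.1,"dz":0.1,"wx":0,"wy":0,"wz":0},{"dx":-0.13,"dy":0.1,"dz":0.14,"wx":0,"wy":0,"wz":0},{"dx":-0.13,"dy":0.1,"dz":0.17,"wx":0,"wy":0,"wz":0},{"dx":-0.13,"dy":0.1,"dz":0.19,"wx":0,"wy":0,"wz":0},{"dx":-0.13,"dy":0.1,"dz":0.21,"wx":0,"wy":0,"wz":0},{"dx":-0.13,"dy":0.1,"dz":0.21,"wx":0,"wy":0,"wz":0},{"dx":-0.13,"dy":0.1,"dz":0.21,"wx":0,"wy":0,"wz":0},{"dx":-0.13,"dy":0.1,"dz":0.21,"wx":0,"wy":0,"wz":0}]'
```

```text
t: 10.0
eef_pos: [0.6586, 0.0842, 0.0229]
ee_rot: [3.142, -0.0, -0.451]
force: [-1.0, 0.0, -1.1]
width: 0.0594
gripper_force: 25.0
```

```bash
python3 -m crank '[{"dx":0,"dy":0,"dz":0,"wx":0,"wy":0,"wz":0},{"dx":0,"dy":0,"dz":0,"wx":0,"wy":0,"wz":0},{"dx":0,"dy":0,"dz":0,"wx":0,"wy":0,"wz":0},{"dx":0,"dy":0,"dz":0,"wx":0,"wy":0,"wz":0},{"dx":0,"dy":0,"dz":0,"wx":0,"wy":0,"wz":0},{"dx":0,"dy":0,"dz":0,"wx":0,"wy":0,"wz":0},{"dx":0,"dy":0,"dz":-1,"wx":0,"wy":0,"wz":0},{"dx":0,"dy":0,"dz":-3,"wx":0,"wy":0,"wz":0},{"dx":0,"dy":0,"dz":-5,"wx":0,"wy":0,"wz":0},{"dx":0,"dy":0,"dz":-5,"wx":0,"wy":0,"wz":0}]' 7.4
python3 - <<'E'
from h import *
go(.4915,.2297,.06,-26)
E
```

```text
t: 11.25
eef_pos: [0.66, 0.0846, 0.0753]
ee_rot: [-3.139, -0.003, -0.45]
force: [-0.5, 0.7, -0.3]
width: 0.0735
gripper_force: 0.0
d [-21.49  -5.72   1.48] w [-0.2 -0.2  0.2] q6 0.7 t 11.25
```

Next is the small round block. I'll move above it while the fingers stay at 7.4 cm.

```bash
python3 -m crank '[{"dx":-4,"dy":-1,"dz":0,"wx":0,"wy":0,"wz":0},{"dx":-10,"dy":-2.7,"dz":0,"wx":0,"wy":0,"wz":0},{"dx":-16,"dy":-4.3,"dz":0,"wx":0,"wy":0,"wz":0},{"dx":-20.5,"dy":-5.5,"dz":0.5,"wx":0,"wy":0,"wz":0},{"dx":-21.5,"dy":-5.7,"dz":1,"wx":0,"wy":0,"wz":0},{"dx":-21.5,"dy":-5.7,"dz":1,"wx":0,"wy":0,"wz":0},{"dx":-21.5,"dy":-5.7,"dz":1,"wx":0,"wy":0,"wz":0},{"dx":-21.5,"dy":-5.7,"dz":1,"wx":0,"wy":0,"wz":0},{"dx":-21.5,"dy":-5.7,"dz":1,"wx":0,"wy":0,"wz":0},{"dx":-21.5,"dy":-5.7,"dz":1,"wx":0,"wy":0,"wz":0}]'
python3 - <<'E'
from h import *
go(.4915,.2297,.0075,-26)
f=arm.grab_frame('top')
print(blob('top',f,.031,(.6585,.084),'steel'))
E
```

```text
t: 12.5
eef_pos: [0.4902, 0.2288, 0.0627]
ee_rot: [3.142, 0.0, -0.452]
force: [-0.2, 0.3, -0.6]
width: 0.0737
gripper_force: 0.0
d [ 0.08 -0.14  5.52] w [0.  0.  0.1] q6 0.32 t 12.5
(array([0.6595, 0.0831]), array([60., 62.]), 90.0, np.int32(3029))
```

```bash
python3 -m crank '[{"dx":0.1,"dy":-0.1,"dz":1.5,"wx":0,"wy":0,"wz":0},{"dx":0.1,"dy":-0.15,"dz":3,"wx":0,"wy":0,"wz":0},{"dx":0.1,"dy":-0.15,"dz":4.3,"wx":0,"wy":0,"wz":0},{"dx":0.1,"dy":-0.15,"dz":5.1,"wx":0,"wy":0,"wz":0},{"dx":0.1,"dy":-0.15,"dz":5.5,"wx":0,"wy":0,"wz":0},{"dx":0.1,"dy":-0.15,"dz":5.5,"wx":0,"wy":0,"wz":0},{"dx":0.1,"dy":-0.15,"dz":5.5,"wx":0,"wy":0,"wz":0},{"dx":0.1,"dy":-0.15,"dz":5.5,"wx":0,"wy":0,"wz":0},{"dx":0.1,"dy":-0.15,"dz":5.5,"wx":0,"wy":0,"wz":0},{"dx":0.1,"dy":-0.15,"dz":5.5,"wx":0,"wy":0,"wz":0}]'
python3 -m crank '[{"dx":0,"dy":0,"dz":0,"wx":0,"wy":0,"wz":0},{"dx":0,"dy":0,"dz":0,"wx":0,"wy":0,"wz":0},{"dx":0,"dy":0,"dz":0,"wx":0,"wy":0,"wz":0},{"dx":0,"dy":0,"dz":0,"wx":0,"wy":0,"wz":0},{"dx":0,"dy":0,"dz":0,"wx":0,"wy":0,"wz":0},{"dx":0,"dy":0,"dz":0,"wx":0,"wy":0,"wz":0},{"dx":0,"dy":0,"dz":0,"wx":0,"wy":0,"wz":0},{"dx":0,"dy":0,"dz":0,"wx":0,"wy":0,"wz":0},{"dx":0,"dy":0,"dz":0,"wx":0,"wy":0,"wz":0},{"dx":0,"dy":0,"dz":0,"wx":0,"wy":0,"wz":0}]' 3 25; python3 -c "
from h import *
go(.657,-.0777,.065,-26)"
```

```text
t: 13.8
eef_pos: [0.4915, 0.2301, 0.0079]
ee_rot: [-3.141, -0.0, -0.451]
force: [-0.6, 0.6, -0.4]
width: 0.0739
gripper_force: 0.0
t: 15.05
eef_pos: [0.4915, 0.2301, 0.0077]
ee_rot: [-3.142, -0.0, -0.451]
force: [0.5, -0.7, -1.2]
width: 0.0391
gripper_force: 25.0
d [28.31 20.49 -5.73] w [-0.  -0.   0.2] q6 0.32 t 15.05
```

```bash
python3 -m crank '[{"dx":0,"dy":0,"dz":-2.5,"wx":0,"wy":0,"wz":0},{"dx":1,"dy":0.7,"dz":-5.7,"wx":0,"wy":0,"wz":0},{"dx":5.5,"dy":4,"dz":-6,"wx":0,"wy":0,"wz":0},{"dx":10.4,"dy":7.5,"dz":-6,"wx":0,"wy":0,"wz":0},{"dx":15.3,"dy":11,"dz":-6,"wx":0,"wy":0,"wz":0},{"dx":20.2,"dy":14.6,"dz":-6,"wx":0,"wy":0,"wz":0},{"dx":25,"dy":18.1,"dz":-6,"wx":0,"wy":0,"wz":0},{"dx":28,"dy":20.3,"dz":-5.5,"wx":0,"wy":0,"wz":0},{"dx":28.3,"dy":20.5,"dz":-4.7,"wx":0,"wy":0,"wz":0},{"dx":28.3,"dy":20.5,"dz":-4.7,"wx":0,"wy":0,"wz":0}]'
python3 - <<'E'
from h import *
go(.657,-.0777,.0248,-26)
E
```

```text
t: 16.3
eef_pos: [0.6555, -0.0779, 0.0532]
ee_rot: [3.14, 0.003, -0.452]
force: [-0.8, -0.2, -0.6]
width: 0.0391
gripper_force: 25.0
d [ 0.13 -0.09  2.84] w [0.1 0.1 0.1] q6 0.94 t 16.3
```

```bash
python3 -m crank '[{"dx":0.05,"dy":-0.05,"dz":0.8,"wx":0,"wy":0,"wz":0},{"dx":0.05,"dy":-0.05,"dz":1.6,"wx":0,"wy":0,"wz":0},{"dx":0.05,"dy":-0.05,"dz":2.2,"wx":0,"wy":0,"wz":0},{"dx":0.05,"dy":-0.05,"dz":2.5,"wx":0,"wy":0,"wz":0},{"dx":0.05,"dy":-0.05,"dz":2.7,"wx":0,"wy":0,"wz":0},{"dx":0.05,"dy":-0.05,"dz":2.8,"wx":0,"wy":0,"wz":0},{"dx":0.05,"dy":-0.05,"dz":2.9,"wx":0,"wy":0,"wz":0},{"dx":0.05,"dy":-0.05,"dz":2.9,"wx":0,"wy":0,"wz":0},{"dx":0.05,"dy":-0.05,"dz":2.9,"wx":0,"wy":0,"wz":0},{"dx":0.05,"dy":-0.05,"dz":2.9,"wx":0,"wy":0,"wz":0}]'
python3 - <<'E'
from h import *
go(.657,-.0777,.0228,-26)
f=arm.grab_frame('wrist');cv2.imwrite('pics/w3.png',f[:,:,::-1])
E
```

```text
t: 17.55
eef_pos: [0.6576, -0.0775, 0.0258]
ee_rot: [-3.141, -0.0, -0.451]
force: [0.5, -0.4, -1.2]
width: 0.0388
gripper_force: 25.0
d [-0.04  0.04  0.3 ] w [-0.  -0.   0.2] q6 0.94 t 17.55
```

View pics/w3.png

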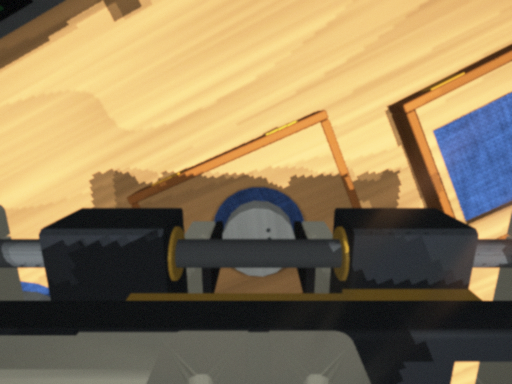

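The small disc at (260,238) is centred in its blue arc. I'll lower it the last 3 mm and release.

```bash
python3 -m crank '[{"dx":0,"dy":0,"dz":0.05,"wx":0,"wy":0,"wz":0},{"dx":0,"dy":0,"dz":0.1,"wx":0,"wy":0,"wz":0},{"dx":0,"dy":0,"dz":0.15,"wx":0,"wy":0,"wz":0},{"dx":0,"dy":0,"dz":0.2,"wx":0,"wy":0,"wz":0},{"dx":0,"dy":0,"dz":0.24,"wx":0,"wy":0,"wz":0},{"dx":0,"dy":0,"dz":0.27,"wx":0,"wy":0,"wz":0},{"dx":0,"dy":0,"dz":0.3,"wx":0,"wy":0,"wz":0},{"dx":0,"dy":0,"dz":0.31,"wx":0,"wy":0,"wz":0},{"dx":0,"dy":0,"dz":0.31,"wx":0,"wy":0,"wz":0},{"dx":0,"dy":0,"dz":0.31,"wx":0,"wy":0,"wz":0}]'
python3 -m crank '[{"dx":0,"dy":0,"dz":0,"wx":0,"wy":0,"wz":0},{"dx":0,"dy":0,"dz":0,"wx":0,"wy":0,"wz":0},{"dx":0,"dy":0,"dz":0,"wx":0,"wy":0,"wz":0},{"dx":0,"dy":0,"dz":0,"wx":0,"wy":0,"wz":0},{"dx":0,"dy":0,"dz":0,"wx":0,"wy":0,"wz":0},{"dx":0,"dy":0,"dz":0,"wx":0,"wy":0,"wz":0},{"dx":0,"dy":0,"dz":-1,"wx":0,"wy":0,"wz":0},{"dx":0,"dy":0,"dz":-3,"wx":0,"wy":0,"wz":0},{"dx":0,"dy":0,"dz":-5,"wx":0,"wy":0,"wz":0},{"dx":0,"dy":0,"dz":-5,"wx":0,"wy":0,"wz":0}]' 6.6
python3 - <<'E'
from h import *
go(.430,.3548,.065,38.5)
E
```

```text
t: 18.85
eef_pos: [0.6575, -0.0775, 0.0227]
ee_rot: [-3.142, -0.0, -0.451]
force: [-1.3, 0.2, 0.7]
width: 0.0389
gripper_force: 25.0
t: 20.1
eef_pos: [0.659, -0.0774, 0.0752]
ee_rot: [-3.14, -0.004, -0.45]
force: [-1.2, 0.1, 0.3]
width: 0.0659
gripper_force: 0.0
d [-39.44 -28.94   0.94] w [  0.   -0.2 -64.3] q6 0.94 t 20.1
```

```bash
python3 -m crank '[{"dx":-2.5,"dy":-1.8,"dz":0,"wx":0,"wy":0,"wz":-5},{"dx":-7.5,"dy":-5.5,"dz":0,"wx":0,"wy":0,"wz":-15},{"dx":-12.5,"dy":-9.2,"dz":0,"wx":0,"wy":0,"wz":-25},{"dx":-17.5,"dy":-12.8,"dz":0,"wx":0,"wy":0,"wz":-35},{"dx":-22.5,"dy":-16.5,"dz":0,"wx":0,"wy":0,"wz":-45},{"dx":-27.5,"dy":-20.2,"dz":0,"wx":0,"wy":0,"wz":-54},{"dx":-32.5,"dy":-23.8,"dz":0,"wx":0,"wy":0,"wz":-60},{"dx":-36.5,"dy":-26.8,"dz":0,"wx":0,"wy":0,"wz":-64},{"dx":-39,"dy":-28.6,"dz":0,"wx":0,"wy":0,"wz":-64},{"dx":-39.4,"dy":-28.9,"dz":0.5,"wx":0,"wy":0,"wz":-64}]' 7.5
python3 - <<'E'
from h import *
go(.430,.3548,.0075,38.5)
f=arm.grab_frame('top')
print(blob('top',f,.031,(.657,-.0777),'steel'))
f=arm.grab_frame('wrist');cv2.imwrite('pics/w4.png',f[:,:,::-1])
E
```

```text
t: 21.35
eef_pos: [0.4279, 0.3561, 0.0676]
ee_rot: [-3.141, -0.001, 0.669]
force: [0.3, -0.4, -0.7]
width: 0.0754
gripper_force: 0.0
d [0.08 0.23 6.01] w [-0.  -0.  -0.2] q6 1.19 t 21.35
(array([ 0.658 , -0.0791]), array([40., 39.]), 90.0, np.int32(1278))
```

View pics/w4.png

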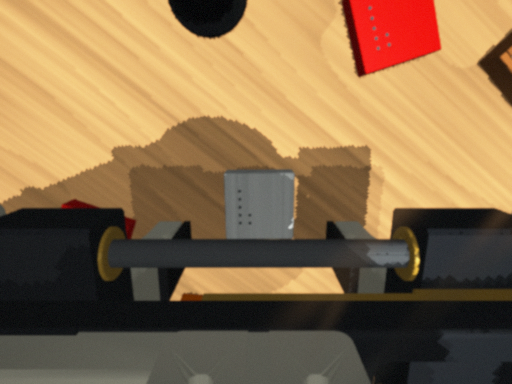

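The grey square at (260,205) is aligned with the fingers. The reds at (395,35) and (100,215) and the black thing at (208,10) are clear. I'll descend and grip.

```bash
python3 -m crank '[{"dx":0.05,"dy":0.1,"dz":1.5,"wx":0,"wy":0,"wz":0},{"dx":0.1,"dy":0.15,"dz":3,"wx":0,"wy":0,"wz":0},{"dx":0.1,"dy":0.15,"dz":4.5,"wx":0,"wy":0,"wz":0},{"dx":0.1,"dy":0.15,"dz":5.5,"wx":0,"wy":0,"wz":0},{"dx":0.1,"dy":0.15,"dz":6,"wx":0,"wy":0,"wz":0},{"dx":0.1,"dy":0.15,"dz":6,"wx":0,"wy":0,"wz":0},{"dx":0.1,"dy":0.15,"dz":6,"wx":0,"wy":0,"wz":0},{"dx":0.1,"dy":0.15,"dz":6,"wx":0,"wy":0,"wz":0},{"dx":0.1,"dy":0.15,"dz":6,"wx":0,"wy":0,"wz":0},{"dx":0.1,"dy":0.15,"dz":6,"wx":0,"wy":0,"wz":0}]'
python3 -m crank '[{"dx":0,"dy":0,"dz":0,"wx":0,"wy":0,"wz":0},{"dx":0,"dy":0,"dz":0,"wx":0,"wy":0,"wz":0},{"dx":0,"dy":0,"dz":0,"wx":0,"wy":0,"wz":0},{"dx":0,"dy":0,"dz":0,"wx":0,"wy":0,"wz":0},{"dx":0,"dy":0,"dz":0,"wx":0,"wy":0,"wz":0},{"dx":0,"dy":0,"dz":0,"wx":0,"wy":0,"wz":0},{"dx":0,"dy":0,"dz":0,"wx":0,"wy":0,"wz":0},{"dx":0,"dy":0,"dz":0,"wx":0,"wy":0,"wz":0},{"dx":0,"dy":0,"dz":0,"wx":0,"wy":0,"wz":0},{"dx":0,"dy":0,"dz":0,"wx":0,"wy":0,"wz":0}]' 4 25; python3 -c "
from h import *
go(.645,.235,.055,-6.5)"
```

```text
t: 22.7
eef_pos: [0.4305, 0.3538, 0.0078]
ee_rot: [-3.141, -0.0, 0.666]
force: [-0.3, -0.9, -0.5]
width: 0.075
gripper_force: 0.0
t: 23.95
eef_pos: [0.4305, 0.3537, 0.0076]
ee_rot: [3.142, -0.0, 0.666]
force: [0.1, 0.8, -0.6]
width: 0.0495
gripper_force: 25.0
d [ 9.52 22.59 -4.74] w [-0.  -0.  44.7] q6 1.2 t 23.95
```

```bash
python3 -m crank '[{"dx":0,"dy":0,"dz":-2.5,"wx":0,"wy":0,"wz":0},{"dx":0.2,"dy":0.5,"dz":-5.5,"wx":0,"wy":0,"wz":6},{"dx":2,"dy":4.7,"dz":-6,"wx":0,"wy":0,"wz":15},{"dx":4,"dy":9.5,"dz":-6,"wx":0,"wy":0,"wz":25},{"dx":6,"dy":14.2,"dz":-6,"wx":0,"wy":0,"wz":34},{"dx":8,"dy":19,"dz":-6,"wx":0,"wy":0,"wz":42},{"dx":9.2,"dy":21.8,"dz":-5.5,"wx":0,"wy":0,"wz":44.7},{"dx":9.5,"dy":22.6,"dz":-4.7,"wx":0,"wy":0,"wz":44.7},{"dx":9.5,"dy":22.6,"dz":-4.7,"wx":0,"wy":0,"wz":44.7},{"dx":9.5,"dy":22.6,"dz":-4.7,"wx":0,"wy":0,"wz":44.7}]'
python3 - <<'E'
from h import *
go(.645,.235,.0246,-6.5)
E
```

```text
t: 25.2
eef_pos: [0.6439, 0.2351, 0.0544]
ee_rot: [3.141, 0.001, -0.113]
force: [0.1, -1.6, -2.7]
width: 0.0498
gripper_force: 25.0
d [ 0.12 -0.    2.98] w [0. 0. 0.] q6 0.82 t 25.2
```

```bash
python3 -m crank '[{"dx":0.05,"dy":0,"dz":0.8,"wx":0,"wy":0,"wz":0},{"dx":0.05,"dy":0,"dz":1.6,"wx":0,"wy":0,"wz":0},{"dx":0.05,"dy":0,"dz":2.2,"wx":0,"wy":0,"wz":0},{"dx":0.05,"dy":0,"dz":2.5,"wx":0,"wy":0,"wz":0},{"dx":0.05,"dy":0,"dz":2.7,"wx":0,"wy":0,"wz":0},{"dx":0.05,"dy":0,"dz":2.8,"wx":0,"wy":0,"wz":0},{"dx":0.05,"dy":0,"dz":2.9,"wx":0,"wy":0,"wz":0},{"dx":0.05,"dy":0,"dz":3,"wx":0,"wy":0,"wz":0},{"dx":0.05,"dy":0,"dz":3,"wx":0,"wy":0,"wz":0},{"dx":0.05,"dy":0,"dz":3,"wx":0,"wy":0,"wz":0}]'
python3 - <<'E'
from h import *
go(.645,.235,.0226,-6.5)
f=arm.grab_frame('wrist');cv2.imwrite('pics/w5.png',f[:,:,::-1])
E
```

```text
t: 26.45
eef_pos: [0.6454, 0.2347, 0.0247]
ee_rot: [-3.142, -0.0, -0.114]
force: [0.0, 0.2, -3.2]
width: 0.0494
gripper_force: 25.0
d [-0.04 -0.03  0.21] w [-0. -0. -0.] q6 0.82 t 26.45
```

View pics/w5.png

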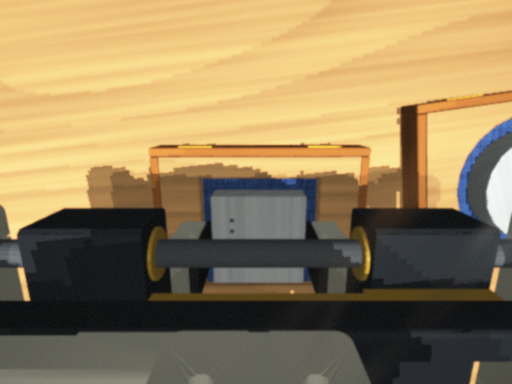

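The square at (258,235) is centred and parallel in its blue recess. I'll lower it and release.

```bash
python3 -m crank '[{"dx":0,"dy":0,"dz":0.03,"wx":0,"wy":0,"wz":0},{"dx":0,"dy":0,"dz":0.06,"wx":0,"wy":0,"wz":0},{"dx":0,"dy":0,"dz":0.1,"wx":0,"wy":0,"wz":0},{"dx":0,"dy":0,"dz":0.13,"wx":0,"wy":0,"wz":0},{"dx":0,"dy":0,"dz":0.16,"wx":0,"wy":0,"wz":0},{"dx":0,"dy":0,"dz":0.19,"wx":0,"wy":0,"wz":0},{"dx":0,"dy":0,"dz":0.21,"wx":0,"wy":0,"wz":0},{"dx":0,"dy":0,"dz":0.22,"wx":0,"wy":0,"wz":0},{"dx":0,"dy":0,"dz":0.22,"wx":0,"wy":0,"wz":0},{"dx":0,"dy":0,"dz":0.22,"wx":0,"wy":0,"wz":0}]'
python3 -m crank '[{"dx":0,"dy":0,"dz":0,"wx":0,"wy":0,"wz":0},{"dx":0,"dy":0,"dz":0,"wx":0,"wy":0,"wz":0},{"dx":0,"dy":0,"dz":0,"wx":0,"wy":0,"wz":0},{"dx":0,"dy":0,"dz":0,"wx":0,"wy":0,"wz":0},{"dx":0,"dy":0,"dz":0,"wx":0,"wy":0,"wz":0},{"dx":0,"dy":0,"dz":0,"wx":0,"wy":0,"wz":0},{"dx":0,"dy":0,"dz":-1,"wx":0,"wy":0,"wz":0},{"dx":0,"dy":0,"dz":-3,"wx":0,"wy":0,"wz":0},{"dx":0,"dy":0,"dz":-5,"wx":0,"wy":0,"wz":0},{"dx":0,"dy":0,"dz":-5,"wx":0,"wy":0,"wz":0}]' 6.6
python3 - <<'E'
from h import *
go(.4994,-.0005,.065,-151.5)
E
```

```text
t: 27.75
eef_pos: [0.6454, 0.2347, 0.0227]
ee_rot: [-3.142, -0.0, -0.114]
force: [-2.4, -1.1, 0.8]
width: 0.0496
gripper_force: 25.0
t: 29.0
eef_pos: [0.6467, 0.2354, 0.0751]
ee_rot: [-3.139, -0.003, -0.114]
force: [-0.2, -0.3, -0.5]
width: 0.0661
gripper_force: 0.0
d [-11.96  25.11   0.9 ] w [ -0.1  -0.2 -35. ] q6 0.83 t 29.0
```

```bash
python3 -m crank '[{"dx":-1.5,"dy":3,"dz":0,"wx":0,"wy":0,"wz":-5},{"dx":-4.2,"dy":8.5,"dz":0,"wx":0,"wy":0,"wz":-15},{"dx":-6.8,"dy":14,"dz":0,"wx":0,"wy":0,"wz":-24},{"dx":-9.4,"dy":19.5,"dz":0,"wx":0,"wy":0,"wz":-31},{"dx":-11.4,"dy":24,"dz":0,"wx":0,"wy":0,"wz":-35},{"dx":-12,"dy":25.1,"dz":0.5,"wx":0,"wy":0,"wz":-35},{"dx":-12,"dy":25.1,"dz":0.5,"wx":0,"wy":0,"wz":-35},{"dx":-12,"dy":25.1,"dz":0.5,"wx":0,"wy":0,"wz":-35},{"dx":-12,"dy":25.1,"dz":0.5,"wx":0,"wy":0,"wz":-35},{"dx":-12,"dy":25.1,"dz":0.5,"wx":0,"wy":0,"wz":-35}]' 7.5
python3 - <<'E'
from h import *
go(.4994,-.0005,.0075,28.5)
f=arm.grab_frame('top')
print(blob('top',f,.031,(.645,.235),'steel'))
f=arm.grab_frame('wrist');cv2.imwrite('pics/w6.png',f[:,:,::-1])
E
```

```text
t: 30.25
eef_pos: [0.498, -0.0004, 0.0673]
ee_rot: [-3.142, 0.0, 0.498]
force: [-0.2, 1.0, -0.4]
width: 0.0749
gripper_force: 0.0
d [0.12 0.07 5.98] w [-0.  0.  0.] q6 1.67 t 30.25
(array([0.6327, 0.2251]), array([117.,  61.]), 10.8, np.int32(3179))
```

View pics/w6.png

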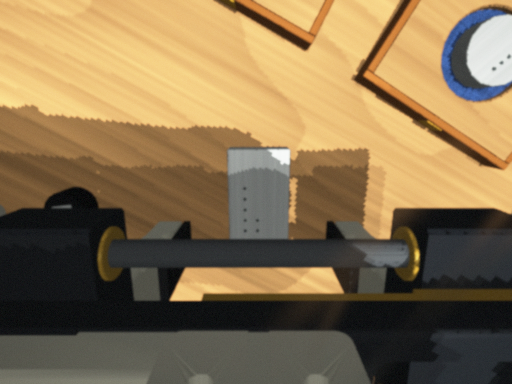

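The oblong at (259,195) is aligned between the fingers, and the mount at (72,198) lies outside them. The square's blob merged with something else, so I'll recheck it at the end. I'll descend and grip.

```bash
python3 -m crank '[{"dx":0.05,"dy":0.05,"dz":1.5,"wx":0,"wy":0,"wz":0},{"dx":0.1,"dy":0.05,"dz":3,"wx":0,"wy":0,"wz":0},{"dx":0.1,"dy":0.05,"dz":4.5,"wx":0,"wy":0,"wz":0},{"dx":0.1,"dy":0.05,"dz":5.5,"wx":0,"wy":0,"wz":0},{"dx":0.1,"dy":0.05,"dz":6,"wx":0,"wy":0,"wz":0},{"dx":0.1,"dy":0.05,"dz":6,"wx":0,"wy":0,"wz":0},{"dx":0.1,"dy":0.05,"dz":6,"wx":0,"wy":0,"wz":0},{"dx":0.1,"dy":0.05,"dz":6,"wx":0,"wy":0,"wz":0},{"dx":0.1,"dy":0.05,"dz":6,"wx":0,"wy":0,"wz":0},{"dx":0.1,"dy":0.05,"dz":6,"wx":0,"wy":0,"wz":0}]'
python3 -m crank '[{"dx":0,"dy":0,"dz":0,"wx":0,"wy":0,"wz":0},{"dx":0,"dy":0,"dz":0,"wx":0,"wy":0,"wz":0},{"dx":0,"dy":0,"dz":0,"wx":0,"wy":0,"wz":0},{"dx":0,"dy":0,"dz":0,"wx":0,"wy":0,"wz":0},{"dx":0,"dy":0,"dz":0,"wx":0,"wy":0,"wz":0},{"dx":0,"dy":0,"dz":0,"wx":0,"wy":0,"wz":0},{"dx":0,"dy":0,"dz":0,"wx":0,"wy":0,"wz":0},{"dx":0,"dy":0,"dz":0,"wx":0,"wy":0,"wz":0},{"dx":0,"dy":0,"dz":0,"wx":0,"wy":0,"wz":0},{"dx":0,"dy":0,"dz":0,"wx":0,"wy":0,"wz":0}]' 3.5 35; python3 -c "
from h import *
go(.640,-.2386,.065,-88.5)"
```

```text
t: 31.6
eef_pos: [0.4988, -0.001, 0.0076]
ee_rot: [3.142, -0.0, 0.497]
force: [-0.3, -0.6, 0.6]
width: 0.075
gripper_force: 0.0
t: 32.85
eef_pos: [0.4987, -0.001, 0.0074]
ee_rot: [-3.142, 0.0, 0.497]
force: [0.2, 0.5, -0.4]
width: 0.0432
gripper_force: 35.0
d [ 1.09 27.62 -5.76] w [ -0.   0. -63.] q6 1.67 t 32.85
```

```bash
python3 -m crank '[{"dx":0,"dy":0,"dz":-2.5,"wx":0,"wy":0,"wz":0},{"dx":0,"dy":0,"dz":-5.5,"wx":0,"wy":0,"wz":8},{"dx":0.2,"dy":4,"dz":-6,"wx":0,"wy":0,"wz":18},{"dx":0.3,"dy":8,"dz":-6,"wx":0,"wy":0,"wz":28},{"dx":0.5,"dy":12,"dz":-6,"wx":0,"wy":0,"wz":38},{"dx":0.6,"dy":16,"dz":-6,"wx":0,"wy":0,"wz":48},{"dx":0.8,"dy":20,"dz":-6,"wx":0,"wy":0,"wz":58},{"dx":0.9,"dy":23.5,"dz":-6,"wx":0,"wy":0,"wz":68},{"dx":1,"dy":26,"dz":-6,"wx":0,"wy":0,"wz":78},{"dx":1.1,"dy":27.5,"dz":-6,"wx":0,"wy":0,"wz":88}]'
python3 - <<'E'
from h import *
go(.640,-.2386,.055,-88.5)
E
```

```text
t: 34.1
eef_pos: [0.639, -0.2387, 0.0659]
ee_rot: [3.14, 0.002, -1.046]
force: [0.9, 0.4, -4.8]
width: 0.0435
gripper_force: 35.0
d [ 0.05 -0.1   1.09] w [ 0.1  0.1 28.6] q6 0.6 t 34.1
```

```bash
python3 -m crank '[{"dx":0,"dy":0,"dz":0.3,"wx":0,"wy":0,"wz":9},{"dx":0,"dy":0,"dz":0.6,"wx":0,"wy":0,"wz":18},{"dx":0,"dy":0,"dz":1,"wx":0,"wy":0,"wz":25},{"dx":0,"dy":0,"dz":1.1,"wx":0,"wy":0,"wz":28.8},{"dx":0,"dy":0,"dz":1.1,"wx":0,"wy":0,"wz":28.8},{"dx":0,"dy":0,"dz":1.8,"wx":0,"wy":0,"wz":28.8},{"dx":0,"dy":0,"dz":2.4,"wx":0,"wy":0,"wz":28.8},{"dx":0,"dy":0,"dz":3,"wx":0,"wy":0,"wz":28.8},{"dx":0,"dy":0,"dz":3.2,"wx":0,"wy":0,"wz":28.8},{"dx":0,"dy":0,"dz":3.2,"wx":0,"wy":0,"wz":28.8}]'
python3 - <<'E'
from h import *
go(.640,-.2386,.0225,-88.5)
f=arm.grab_frame('wrist');cv2.imwrite('pics/w7.png',f[:,:,::-1])
E
```

```text
t: 35.35
eef_pos: [0.6394, -0.2375, 0.0352]
ee_rot: [3.141, -0.0, -1.541]
force: [-0.7, 0.6, -4.7]
width: 0.0436
gripper_force: 35.0
d [ 0.11 -0.05  1.27] w [ 0.  -0.   0.2] q6 0.1 t 35.35
```

View pics/w7.png

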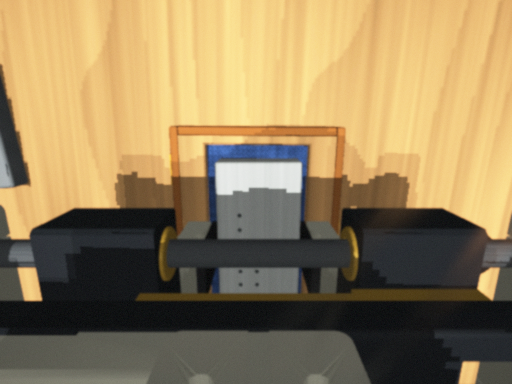

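The oblong at (259,225) lies over the blue recess, parallel to it and with margin on the sides in view. I'll lower it slowly and release.

```bash
python3 -m crank '[{"dx":0.1,"dy":0,"dz":0.3,"wx":0,"wy":0,"wz":0},{"dx":0.1,"dy":-0.05,"dz":0.55,"wx":0,"wy":0,"wz":0},{"dx":0.1,"dy":-0.05,"dz":0.75,"wx":0,"wy":0,"wz":0},{"dx":0.1,"dy":-0.05,"dz":0.9,"wx":0,"wy":0,"wz":0},{"dx":0.1,"dy":-0.05,"dz":1.02,"wx":0,"wy":0,"wz":0},{"dx":0.1,"dy":-0.05,"dz":1.1,"wx":0,"wy":0,"wz":0},{"dx":0.1,"dy":-0.05,"dz":1.17,"wx":0,"wy":0,"wz":0},{"dx":0.1,"dy":-0.05,"dz":1.22,"wx":0,"wy":0,"wz":0},{"dx":0.1,"dy":-0.05,"dz":1.26,"wx":0,"wy":0,"wz":0},{"dx":0.1,"dy":-0.05,"dz":1.26,"wx":0,"wy":0,"wz":0}]'; python3 -c "
from h import *
go(.640,-.2386,.0224,-88.5)"
```

```text
t: 36.65
eef_pos: [0.64, -0.2385, 0.0228]
ee_rot: [3.142, 0.0, -1.542]
force: [0.0, 0.4, -4.4]
width: 0.0434
gripper_force: 35.0
d [ 0.01 -0.    0.04] w [0.  0.  0.2] q6 0.1 t 36.65
```

Not yet in contact: the force still carries the full weight. I'll lower a little more, then check.

```bash
python3 -m crank '[{"dx":0,"dy":0,"dz":0.02,"wx":0,"wy":0,"wz":0},{"dx":0,"dy":0,"dz":0.04,"wx":0,"wy":0,"wz":0},{"dx":0,"dy":0,"dz":0.05,"wx":0,"wy":0,"wz":0},{"dx":0,"dy":0,"dz":0.06,"wx":0,"wy":0,"wz":0},{"dx":0,"dy":0,"dz":0.06,"wx":0,"wy":0,"wz":0},{"dx":0,"dy":0,"dz":0.06,"wx":0,"wy":0,"wz":0},{"dx":0,"dy":0,"dz":0.06,"wx":0,"wy":0,"wz":0},{"dx":0,"dy":0,"dz":0.06,"wx":0,"wy":0,"wz":0},{"dx":0,"dy":0,"dz":0.06,"wx":0,"wy":0,"wz":0},{"dx":0,"dy":0,"dz":0.06,"wx":0,"wy":0,"wz":0}]'
```

```text
t: 37.9
eef_pos: [0.64, -0.2385, 0.0224]
ee_rot: [-3.141, -0.0, -1.542]
force: [-3.4, 1.3, 4.0]
width: 0.0434
gripper_force: 35.0
```

Contact. Now I'll release and lift.

```bash
python3 -m crank '[{"dx":0,"dy":0,"dz":0,"wx":0,"wy":0,"wz":0},{"dx":0,"dy":0,"dz":0,"wx":0,"wy":0,"wz":0},{"dx":0,"dy":0,"dz":0,"wx":0,"wy":0,"wz":0},{"dx":0,"dy":0,"dz":0,"wx":0,"wy":0,"wz":0},{"dx":0,"dy":0,"dz":0,"wx":0,"wy":0,"wz":0},{"dx":0,"dy":0,"dz":0,"wx":0,"wy":0,"wz":0},{"dx":0,"dy":0,"dz":-1,"wx":0,"wy":0,"wz":0},{"dx":0,"dy":0,"dz":-3,"wx":0,"wy":0,"wz":0},{"dx":0,"dy":0,"dz":-7,"wx":0,"wy":0,"wz":0},{"dx":0,"dy":0,"dz":-12,"wx":0,"wy":0,"wz":0}]' 6
python3 -m crank '[{"dx":1,"dy":0,"dz":-4,"wx":0,"wy":0,"wz":0},{"dx":5,"dy":0,"dz":-7,"wx":0,"wy":0,"wz":0},{"dx":10,"dy":0,"dz":-7,"wx":0,"wy":0,"wz":0},{"dx":15,"dy":4,"dz":-7,"wx":0,"wy":0,"wz":0},{"dx":20,"dy":-4,"dz":-7,"wx":0,"wy":0,"wz":0},{"dx":20,"dy":-8,"dz":-7,"wx":0,"wy":0,"wz":0},{"dx":20,"dy":-8,"dz":-7,"wx":0,"wy":0,"wz":0},{"dx":20,"dy":-8,"dz":-7,"wx":0,"wy":0,"wz":0},{"dx":20,"dy":-8,"dz":-7,"wx":0,"wy":0,"wz":0},{"dx":20,"dy":-8,"dz":-7,"wx":0,"wy":0,"wz":0}]'
python3 - <<'E'
from h import *
for c in('top','scene'):
    f=arm.grab_frame(c);cv2.imwrite(f'pics/{c}9.png',f[:,:,::-1])
    if c=='top': cv2.imwrite('pics/top9c.png',cv2.resize(f[100:250,100:420],None,fx=2.4,fy=2.4,interpolation=cv2.INTER_CUBIC)[:,:,::-1])
    for n,p in dict(square=(.645,.235),round_large=(.6585,.084),round_small=(.657,-.0777),oblong=(.64,-.2386)).items(): print(c,n,*blob(c,f,.031,p,'steel',.06))
    for q in('mount_gear','mount_bar'): print(q,[np.round(d['centre'],3).tolist() for d in arm.find_in(c,q)[:2]])
E
```

```text
t: 39.15
eef_pos: [0.6394, -0.2384, 0.1432]
ee_rot: [3.14, 0.0, -1.542]
force: [1.1, 0.7, -0.3]
width: 0.0599
gripper_force: 0.0
t: 40.4
eef_pos: [0.7253, -0.4359, 0.2143]
ee_rot: [-3.14, -0.001, -1.542]
force: [-0.1, 0.0, -0.0]
width: 0.0601
gripper_force: 0.0
top square [0.6466 0.2338] [56. 54.] 82.9 2888Traceback (most recent call last):
  File "<stdin>", line 5, in <module>
  File "h.py", line 16, in blob
    i=1+np.argmin([np.hypot(*(c[j]-r*S))-.01*st[j,4] for j in range(1,n)])
        ~~~~~~~~~^^^^^^^^^^^^^^^^^^^^^^^^^^^^^^^^^^^^^^^^^^^^^^^^^^^^^^^^^
    return _wrapfunc(a, 'argmin', axis=axis, out=out, **kwds)
    return _wrapit(obj, method, *args, **kwds)
    result = getattr(arr, method)(*args, **kwds)
ValueError: attempt to get argmin of an empty sequence
```

View pics/top9c.png

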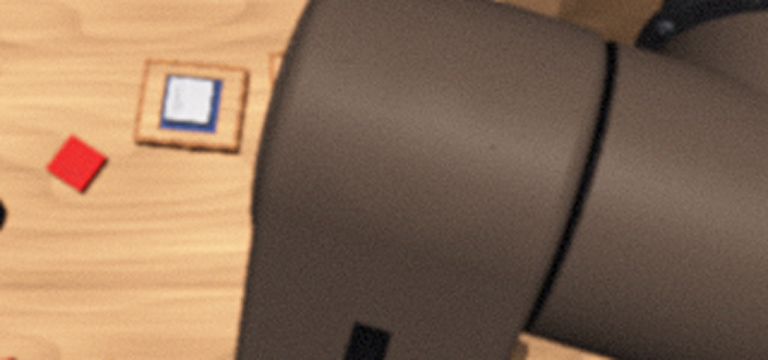

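The square sits in its recess at (190,100). The arm hides the other three, so I'll swing it aside.

```bash
python3 -m crank '[{"dx":1,"dy":4,"dz":-2,"wx":0,"wy":0,"wz":0},{"dx":3,"dy":9,"dz":-3,"wx":0,"wy":0,"wz":0},{"dx":6,"dy":15,"dz":-3,"wx":0,"wy":0,"wz":0},{"dx":9,"dy":20,"dz":-3,"wx":0,"wy":0,"wz":0},{"dx":12,"dy":26,"dz":-3,"wx":0,"wy":0,"wz":0},{"dx":14,"dy":31,"dz":-3,"wx":0,"wy":0,"wz":0},{"dx":16,"dy":36,"dz":-3,"wx":0,"wy":0,"wz":0},{"dx":16,"dy":41,"dz":-3,"wx":0,"wy":0,"wz":0},{"dx":16,"dy":42,"dz":-3,"wx":0,"wy":0,"wz":0},{"dx":16,"dy":42,"dz":-3,"wx":0,"wy":0,"wz":0}]'
python3 - <<'E'
from h import *
for c in('top','scene'):
    f=arm.grab_frame(c);cv2.imwrite(f'pics/{c}9.png',f[:,:,::-1])
    if c=='top': cv2.imwrite('pics/top9d.png',cv2.resize(f[100:250,100:420],None,fx=2.4,fy=2.4,interpolation=cv2.INTER_CUBIC)[:,:,::-1])
    for n,p in dict(square=(.645,.235),round_large=(.6585,.084),round_small=(.657,-.0777),oblong=(.64,-.2386)).items():
        try: print(c,n,*blob(c,f,.031,p,'steel',.06))
        except ValueError: print(c,n,'none')
    for q in('mount_gear','mount_bar'): print(q,[np.round(d['centre'],3).tolist() for d in arm.find_in(c,q)[:2]])
E
```

```text
t: 41.7
eef_pos: [0.3101, -0.6083, 0.2434]
ee_rot: [-3.14, -0.001, -1.543]
force: [0.4, 0.5, 0.7]
width: 0.0596
gripper_force: 0.0
top square [0.6469 0.2333] [53. 53.] 83.2 2678
top round_large [0.6592 0.083 ] [60. 62.] 90.0 2974
top round_small [ 0.6583 -0.0792] [41. 41.] 60.3 1345
top oblong [ 0.6406 -0.2418] [46. 87.] 1.1 3883
mount_gear []
mount_bar [[0.506, -0.22, 0.02], [0.655, -0.073, 0.034]]
scene square [0.6447 0.2334] [49. 51.] 82.3 2393
scene round_large [0.6575 0.0835] [58. 57.] 63.4 2668
scene round_small [ 0.6565 -0.0778] [37. 38.] 90.0 1152
scene oblong [ 0.639  -0.2402] [43. 84.] 1.6 3545
mount_gear [[0.43, 0.115, 0.019]]
mount_bar [[0.51, -0.224, 0.023]]
```

View pics/top9d.png

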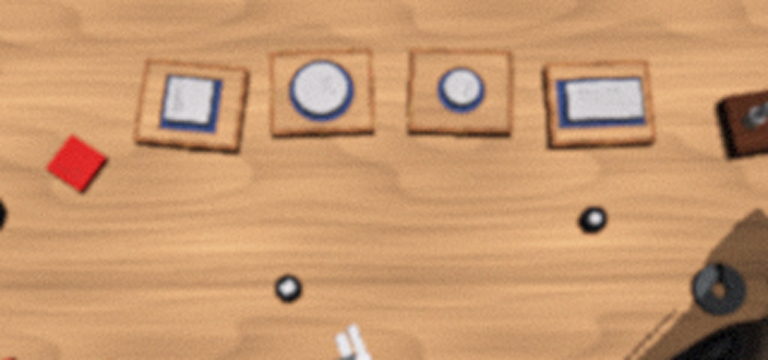

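View pics/scene9.png

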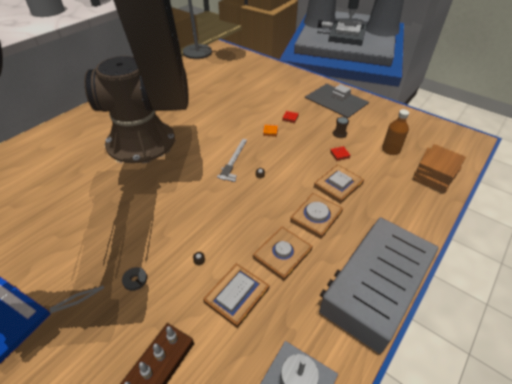

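All four blocks lie flat in the matching recesses, within about 3 mm of centre, at crop (190,100), (320,90), (461,88) and (604,100). The mounts at (288,288) and (593,219) have not moved.

```bash
python3 -c "
from station import arm
print(arm.job_done())"
```

```text
the job is handed in; nothing more can be done
None
```

The four steel reference blocks are in their matching cases, flat and within about 3 mm of centre by the camera measurements, the two mounts are where they stood, and the job was handed in at about 42 s.

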